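Shut the lids along a row of sample tubes

TASK

The full row of four tubes in the aluminium cold block is ready for storage: run a fingertip lightly along that row, folding its lids over one after another and pressing each flat shut, starting with the end tube whose hinge faces away from the others (so the finger need not pass over an open sample). Leave the lids of the row of two open. Do not pick up, tip or shove the block, and leave the rack, the box of caps and the bottle around it where they stand.

Things in the scene. Friction and masses are not known exactly. Their poses are not given: they have to be found in the camera images.
- block: aluminium cold block loose on the bench, 144 (x) x 88 (y) x 44 mm high, 0.65 to 1 kg; origin under its centre. Two rows of four wells run along its x, wells 32 mm apart: at y = +22 mm the full row, four snap-lid tubes; at y = -22 mm only two tubes (x = -48 and +16 mm) and two empty wells. Tubes are fixed in it, 18 mm across, rims 60 mm above the bench. A side push of about 4 N slides it
- lid_1_mouth (a point): centre of the mouth of tube 1 of the full row, at its rim, 60 mm above the bench; fixed in the block at x = -48 mm, y = +22 mm; its axes are the block's
- lid_1 (a joint): lid of tube 1 of the full row: angle in rad, 0 = shut, 1.57 = upright, up to 2.2 = leaning back to the block's -x; starts open at 1.5 to 1.95. Hinge at rim height, 10.8 mm to the block's -x side of the tube's axis, line along y. White disc 20 mm across with tab, 27 mm from hinge to tab end; shut, its flat top is 63 mm above the bench. A push of 0.5 to 3 N from behind folds it to +x; it stays where left
- lid_2_mouth (a point): centre of the mouth of tube 2 of the full row, at its rim, 60 mm above the bench; fixed in the block at x = -16 mm, y = +22 mm; its axes are the block's
- lid_2 (a joint): lid of tube 2 of the full row: angle in rad, 0 = shut, 1.57 = upright, up to 2.2 = leaning back to the block's -x; starts open at 1.5 to 1.95. Hinge at rim height, 10.8 mm to the block's -x side of the tube's axis, line along y. White disc 20 mm across with tab, 27 mm from hinge to tab end; shut, its flat top is 63 mm above the bench. A push of 0.5 to 3 N from behind folds it to +x; it stays where left
- lid_3_mouth (a point): centre of the mouth of tube 3 of the full row, at its rim, 60 mm above the bench; fixed in the block at x = 16 mm, y = +22 mm; its axes are the block's
- lid_3 (a joint): lid of tube 3 of the full row: angle in rad, 0 = shut, 1.57 = upright, up to 2.2 = leaning back to the block's -x; starts open at 1.5 to 1.95. Hinge at rim height, 10.8 mm to the block's -x side of the tube's axis, line along y. White disc 20 mm across with tab, 27 mm from hinge to tab end; shut, its flat top is 63 mm above the bench. A push of 0.5 to 3 N from behind folds it to +x; it stays where left
- lid_4_mouth (a point): centre of the mouth of tube 4 of the full row, at its rim, 60 mm above the bench; fixed in the block at x = 48 mm, y = +22 mm; its axes are the block's
- lid_4 (a joint): lid of tube 4 of the full row: angle in rad, 0 = shut, 1.57 = upright, up to 2.2 = leaning back to the block's -x; starts open at 1.5 to 1.95. Hinge at rim height, 10.8 mm to the block's -x side of the tube's axis, line along y. White disc 20 mm across with tab, 27 mm from hinge to tab end; shut, its flat top is 63 mm above the bench. A push of 0.5 to 3 N from behind folds it to +x; it stays where left
- open_1 (a joint): lid of a tube in the row of two (at block x = -48 mm, y = -22 mm): angle in rad, 0 = shut, 1.57 = upright; built like the others, starts open at 1.5 to 1.95 and is to stay open
- open_2 (a joint): lid of a tube in the row of two (at block x = 16 mm, y = -22 mm): angle in rad, 0 = shut, 1.57 = upright; built like the others, starts open at 1.5 to 1.95 and is to stay open
- dropper: small dropper bottle, about 41 mm across and 108 mm tall, standing; origin under its centre. Leave alone
- caps: open white box full of tube caps, 125 (x) x 160 (y) x 72 mm high; origin under its centre. Leave alone
- rack_open: narrow five-place rack with five open tubes, 24 (x) x 129 (y) x 104 mm high; origin under its centre. Leave alone
- carry_tray: steel tray of racks, fixed to the bench left of the block, 388 (x) x 183 (y) mm; origin under its centre. Racks in it stand about 60 mm tall; its upright wire bail, along its +y edge, stands 140 mm tall: pass over it

How it is judged:
By the outcome, as a careful person would: the job done as asked, in the order asked, and still so for the second after the job is handed in, with the robot touching nothing.
It also fails if it takes over 38 s, if anything falls off the work surface, if the arm or the gripper's body presses on something with over 40 N, if the wrist force passes 120 N, or if a joint passes its speed limit or range.

ROBOT

A 7-joint arm with a two-finger parallel gripper is mounted at the origin on the work surface; the furniture and walls round the work are solid. World frame = base frame: x ahead of the robot, y to its left, z up, the work surface at z = 0. Lengths are in m, angles in rad, forces in N, time in s.
With the tool pointing down it reaches from about 0.4 to 0.875 m from the base axis. Payload 6.5 kg.
Tool frame: the origin (TCP) lies at the very end of the fingers, on their centre line; the grasp point (between the pads) lies 19 mm behind it; z points along the fingers, y is the line along which they close (so a half turn about z gives the same grasp; the last joint's range is limited). The gripper opens to 88 mm and grips with 3 to 60 N. Pads are 18 mm wide; open, the fingers measure 123 mm over their backs; the gripper's body (75 mm by 187 mm) begins 45 mm behind the grasp point.
Start: joints at [1.222, 0.536, -0.004, 1.538, 0.003, 1.067, -0.071], TCP at [0.181, -0.624, 0.239] pointing down, gripper open.
Joint ranges: [-2.7, 2.7], [-0.37, 2.16], [-1.27, 1.26], [0.24, 2.4], [-1.31, 4.45], [0.19, 1.91], [-2.76, 2.76]. Speed limits (rad/s): [2.39, 2.39, 3.14, 3.14, 3.14, 3.14, 3.14].

INTERFACE

Orientations are given as [roll, pitch, yaw] about the fixed x, y, z axes, in that order (R = Rz(yaw) Ry(pitch) Rx(roll)).
In Python, from workcell import bot gives the robot as it stands.
- The arm moves only by the shell command python3 -m pendant 'ROWS' [FORCE]. ROWS is JSON, a list of rows, each an object with "hand": the opening, from 0 (shut) to 1 (fully open); "xyz": the shift along the tool's x, y, z in mm, a list of three; "rotation": the turn, a rotation vector about the tool's x, y, z in rad, a list of three. In form: [{"hand": hand, "xyz": [tx, ty, tz], "rotation": [wx, wy, wz]}, ...]. A call has 1 to 10 rows; each row shifts and turns the commanded pose from where the row before left it, along the tool's axes as they then stand; what a row does not reach is not made up. A row lasts 1/8 s, in which the tool goes at most 62.5 mm and 10.7 degrees, less where a joint would pass 70% of its speed; a pose out of reach is approached as far as the arm can. A call is refused whole if a number of a shift passes 62.5 or a number of a turn 0.188, either way. A call with a gripper value outside its range is refused whole. The fingers move at their own pace and stop on an object; FORCE is the grip in N (left out, the last holds). Time passes only in rows, so rows that do not move let the fingers close. It gives the time, the measured TCP pose, the force, the opening and the grip force at its end, in the units of the state.
- bot.read_state(): the state, without advancing time (a new reading comes with each control period).
- bot.grab_frame(name): name is "scene" or "top"; returns (picture, depth): 400x640x3 uint8, blue, green, red; 400x640 float32, m along the optical axis (not along the pixel's ray), 0 where there is no reading.
- bot.get_calibration(name): a dict with "mtx" (3x3 intrinsics, pixels), "dist_coeffs" ([k1, k2, p1, p2, k3] as OpenCV has them; the pictures are not rectified), "R" (3x3) and "t" (3): a world point X has camera coordinates R X + t. Camera axes: x right, y down, z forward; pixel columns grow to the right and rows downward; lengths in m; the calibration is good to about 2 mm. A picture is of the moment at which its call begins. get_calibration takes no time and is no camera call.
- bot.close_job(): hands the job in; it is judged then, once.
Trained networks look in the newest picture that a camera, given by its name, has taken for a name from the list of things; names that differ only in an ending like _2 or _b are one class to them, and where a whole thing is asked for, a point or a joint stands for the part that bears it (a point fixed in the world has none). Each returns a list of dicts, best first, with "conf" (0 to 1); they miss things now and then, are a little off and sometimes report something else, mostly with a low value. They report only what shows in the picture. A call takes as long as a camera call.
- bot.cut_out(camera, query): "mask" (400x640 bool, what is visible of it) and "position" ([column, row] in pixels, amid what is visible of it).
The state is a dict: "time_s": time; "joint_positions": joint angles; "joint_velocities": joint speeds; "joint_efforts": joint torques, N m; "tcp_pos": TCP position; "orientation": TCP orientation; "ft_force": force on the tool from outside, world axes, zero at the start; "wrist_torque": the same for the moment, N m; "gripper_width": opening from 0.0 (shut) to 1.0 (fully open); "grasp_force": force on a finger pad.
Only numpy, scipy, OpenCV 4.12 (cv2) and the standard library are available. Lean on these libraries where they do the work, as an engineer would, in place of code of your own. Each camera call takes 0.05 s, during which the arm holds its last target. There are 200 camera calls.

## Working session

There is one attempt and no reset: what is moved stays moved. The work goes in short steps, Python scripts to look and compute and a shell command to move; the robot and the scene stay as the last step left them, time stands still between calls to the robot, and variables do not carry over. Pictures are saved under pics/ and viewed, at most 10 in all, crops included, and the job is handed in when it is done.

```bash
mkdir -p pics; ls; python3 - <<'E'
from workcell import bot
import cv2,numpy as np
s=bot.read_state();print(s['time_s'],s['tcp_pos'],s['orientation'],s['gripper_width'])
for n in('scene','top'):
    im,d=bot.grab_frame(n);cv2.imwrite(f'pics/{n}0.png',im);np.save(f'/tmp/{n}d.npy',d)
    c=bot.get_calibration(n);R=np.array(c['R']);print(n,-R.T@np.array(c['t']),R[2],np.array(c['mtx'])[0,0])
E
```

```text
pics
0.0 [ 0.18117678 -0.62359818  0.23783705] [-3.13985062e+00  1.26004380e-04  2.82833802e-01] 0.996801382761768
scene [ 0.10546985 -1.0490663   0.41472681] [ 0.4121659   0.81039454 -0.4163892 ] 407.46200408410897
top [ 0.40525928 -0.38747919  0.90366663] [ 0.0558713   0.00399445 -0.99842999] 376.64283345415345
```

View pics/scene0.png

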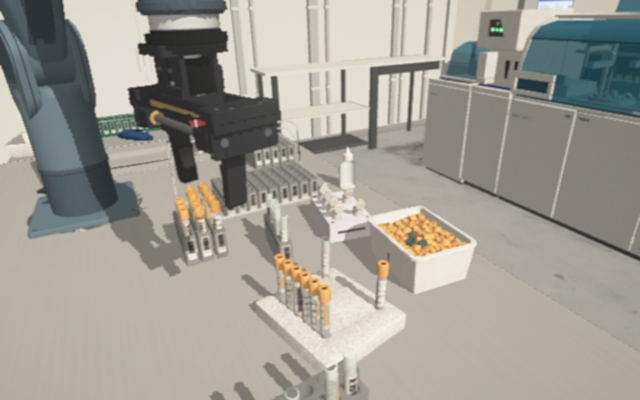

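View pics/top0.png

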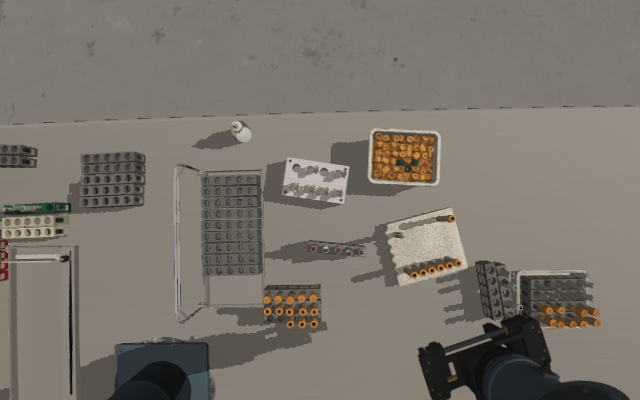

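The top view shows the block at about (316,180), dropper at (240,131), caps box at (404,157), open rack at (336,249) and tray at left (220,240). I'll measure the block next.

```bash
cat > h.py <<'E'
from workcell import bot
import cv2,numpy as np
def world(n,d,px=None):
    "depth image -> HxWx3 world points"
    c=bot.get_calibration(n);K=np.array(c['mtx']);R=np.array(c['R']);t=np.array(c['t'])
    v,u=np.mgrid[:400,:640]
    p=cv2.undistortPoints(np.stack([u,v],-1).reshape(-1,1,2).astype(np.float64),K,np.array(c['dist_coeffs'])).reshape(400,640,2)
    X=np.dstack([p,np.ones((400,640))])*d[...,None]
    return (X-t)@R
def proj(n,P):
    c=bot.get_calibration(n)
    return cv2.projectPoints(np.array(P,float),cv2.Rodrigues(np.array(c['R']))[0],np.array(c['t']),np.array(c['mtx']),np.array(c['dist_coeffs']))[0].reshape(-1,2)
E
python3 - <<'E'
from h import *
im,d=bot.grab_frame('top');W=world('top',d)
for q in('block','lid_1','lid_1_mouth','open_1','caps','dropper','rack_open','carry_tray'):
    for r in bot.cut_out('top',q)[:7]:
        m=r['mask']&(d>0);p=W[m];print(q,round(r['conf'],2),np.round(r['position']),m.sum(),p.mean(0).round(3),np.percentile(p[:,2],[5,50,95]).round(3))
        if q=='block' and r['conf']>.5:
            t=m&(abs(W[...,2]-.044)<.008);print(t.sum());
            rect=cv2.minAreaRect((W[m&(W[...,2]>.03)][:,:2]*1000).astype(np.float32));print(rect)
            rect=cv2.minAreaRect((W[t][:,:2]*1000).astype(np.float32));print(rect)
cv2.imwrite('pics/crop1.png',cv2.resize(im[140:220,260:370],None,fx=7,fy=7,interpolation=cv2.INTER_CUBIC))
E
```

```text
block 0.7 [315. 184.] 2459 [ 0.481 -0.376  0.047] [0.013 0.046 0.077]
1942
((482.3127746582031, -376.1017761230469), (144.18690490722656, 88.31327819824219), 79.9080810546875)
((482.3741455078125, -376.13275146484375), (144.18008422851562, 88.26360321044922), 79.86882781982422)
lid_1 0.45 [403. 159.] 3949 [ 0.528 -0.578  0.06 ] [0.038 0.063 0.074]
lid_1_mouth 0.6 [316. 183.] 2416 [ 0.481 -0.376  0.047] [0.036 0.046 0.077]
caps 0.76 [403. 156.] 4014 [ 0.528 -0.577  0.06 ] [0.027 0.063 0.074]
dropper 0.82 [242. 130.] 363 [ 0.597 -0.211  0.063] [0.014 0.067 0.096]
rack_open 0.64 [337. 250.] 653 [ 0.328 -0.418  0.06 ] [0.017 0.059 0.106]
```

View pics/crop1.png

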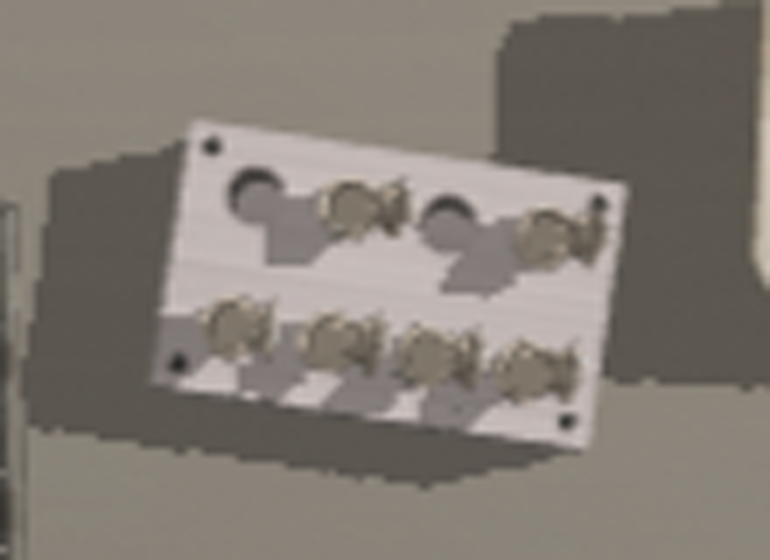

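The crop shows the full row at the bottom, with tubes at crop x≈235, 340, 435 and 525. The hinges are on the right (world -y), and the two-tube row is at the top. So the block's yaw is about 79.9° and its centre about (482,-376) mm. Tube 1 is the rightmost, at about (452,-419), and the push goes along (0.176,0.984).

```bash
python3 -m pendant '[{"hand":0,"xyz":[49,-13,0],"rotation":[0,0,0]},{"hand":0,"xyz":[49,-13,0],"rotation":[0,0,0]},{"hand":0,"xyz":[49,-13,0],"rotation":[0,0,0]},{"hand":0,"xyz":[49,-13,0],"rotation":[0,0,0]},{"hand":0,"xyz":[49,-13,0],"rotation":[0,0,0]},{"hand":0,"xyz":[50,-13,0],"rotation":[0,0,0]}]' 10
python3 -m pendant '[{"hand":0,"xyz":[0,0,0],"rotation":[0,0,-0.185]},{"hand":0,"xyz":[0,0,0],"rotation":[0,0,-0.185]},{"hand":0,"xyz":[0,0,0],"rotation":[0,0,-0.185]},{"hand":0,"xyz":[0,0,0],"rotation":[0,0,-0.185]},{"hand":0,"xyz":[0,0,0],"rotation":[0,0,-0.185]},{"hand":0,"xyz":[0,0,0],"rotation":[0,0,-0.186]},{"hand":0,"xyz":[0,0,0],"rotation":[0,0,0]},{"hand":0,"xyz":[0,0,0],"rotation":[0,0,0]}]'
cat > rel.py <<'E'
from h import *
C=np.array([.4824,-.3761]);a=np.deg2rad(79.87);B=np.array([[np.cos(a),np.sin(a)],[-np.sin(a),np.cos(a)]])
def rel():
    s=bot.read_state();p=s['tcp_pos'];f=s['ft_force']
    print('t',round(s['time_s'],2),'block xy',(B@(np.array(p[:2])-C)*1000).round(1),'z',round(p[2]*1000,1),'rpy',np.round(s['orientation'],3),'F along/across/z',(B@np.array(f[:2])).round(2),round(f[2],2),'w',round(s['gripper_width'],2))
if __name__=='__main__':rel()
E
python3 rel.py
```

```text
time_s: 1.3
tcp_pos: [0.4441, -0.4661, 0.2389]
orientation: [3.141, -0.0, 0.283]
ft_force: [0.8, -0.1, 0.4]
gripper_width: 0.342
grasp_force: 0.0
time_s: 2.3
tcp_pos: [0.4428, -0.467, 0.2387]
orientation: [-3.142, -0.0, 1.39]
ft_force: [0.7, -0.2, -0.6]
gripper_width: 0.005
grasp_force: 0.0
t 2.3 block xy [-96.4  23. ] z 238.7 rpy [-3.142 -0.     1.39 ] F along/across/z [-0.06 -0.68] -0.59 w 0.0
```

```bash
python3 -m pendant '[{"hand":0,"xyz":[0,1,50],"rotation":[0,0,0]},{"hand":0,"xyz":[0,0,50],"rotation":[0,0,0]},{"hand":0,"xyz":[8,0,40],"rotation":[0,0,0]},{"hand":0,"xyz":[8,0,18],"rotation":[0,0,0]},{"hand":0,"xyz":[0,0,0],"rotation":[0,0,0]},{"hand":0,"xyz":[0,0,0],"rotation":[0,0,0]}]' >/dev/null
python3 rel.py
python3 - <<'E'
from h import *
im,d=bot.grab_frame('scene');u,v=proj('scene',[[.46,-.37,.07]])[0];print(u,v)
u=int(u);v=int(v);cv2.imwrite('pics/s1.png',cv2.resize(im[v-60:v+50,u-75:u+75],None,fx=5,fy=5,interpolation=cv2.INTER_CUBIC))
E
```

```text
t 3.05 block xy [-81.3  20.7] z 82.6 rpy [3.139e+00 2.000e-03 1.393e+00] F along/across/z [0.04 0.65] -0.72 w 0.0
327.87449300298414 195.75168347034239
```

View pics/s1.png

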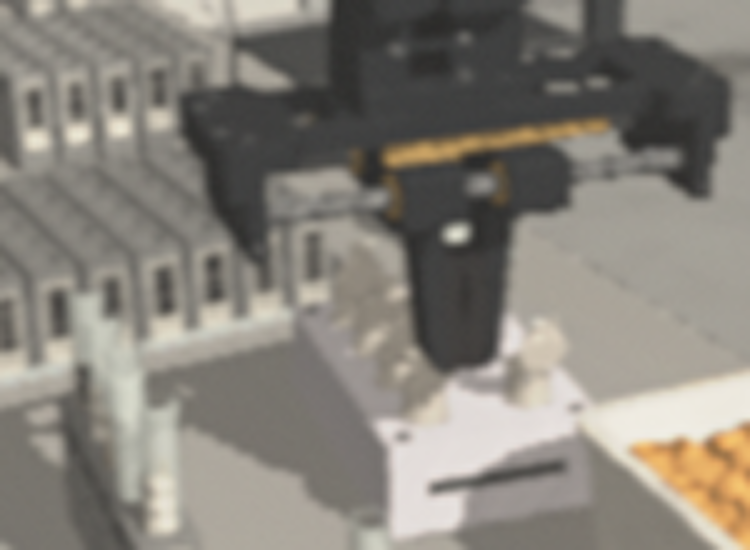

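```bash
python3 - <<'E'
from rel import *
P=lambda x,y,z:np.r_[C+B.T@np.array([x,y])/1000,z/1000]
o=proj('scene',[[.46,-.37,.07]])[0].astype(int)-[75,60]
T=np.r_[bot.read_state()['tcp_pos']]
for n,p in [('tcp',T),('m1',P(-48,22,60)),('m4',P(48,22,60)),('o1',P(-48,-22,60)),('cornerA',P(-72,44,44)),('cornerB',P(-72,-44,44)),('tip1',P(-64,22,86))]:
    print(n,((proj('scene',[p])[0]-o)*5).round())
im,d=bot.grab_frame('top');W=world('top',d)
m=bot.cut_out('top','block')[0]['mask']&(abs(W[...,2]-.044)<.008);print(cv2.minAreaRect((W[m][:,:2]*1000).astype(np.float32)))
for n in('scene',):
  im,d=bot.grab_frame(n);W=world(n,d)
  x=(W[...,:2]-C)@B.T*1000;z=W[...,2]*1000
  m=(abs(x[...,1]-22)<14)&(abs(x[...,0])<75)&(z>66)&(z<95)
  print(m.sum());
  for k in range(-75,60,5):
    q=m&(x[...,0]>=k)&(x[...,0]<k+5)
    if q.sum():print(k,q.sum(),z[q].min().round(),z[q].max().round(),x[q][:,1].mean().round())
E
```

```text
tcp [453. 358.]
m1 [422. 376.]
m4 [350. 284.]
o1 [526. 359.]
cornerA [388. 448.]
cornerB [600. 412.]
tip1 [435. 332.]
((484.9552917480469, -361.25396728515625), (113.55672454833984, 88.15151977539062), 79.40695190429688)
170
-75 1 87.0 87.0 35.0
-65 21 67.0 77.0 29.0
-35 29 67.0 86.0 28.0
-30 4 67.0 70.0 25.0
-5 38 67.0 86.0 23.0
0 18 66.0 76.0 26.0
25 1 84.0 84.0 29.0
30 50 67.0 87.0 23.0
35 8 67.0 78.0 26.0
```

The projections agree with the picture: the fingertip is at (453,358), just behind lid 1, and the depth points put the lids where the hinges should be. Now I'll fold lid 1.

```bash
python3 rel.py; python3 -m pendant '[{"hand":0,"xyz":[6,-1,0],"rotation":[0,0,0]},{"hand":0,"xyz":[6,0,0],"rotation":[0,0,0]},{"hand":0,"xyz":[4,0,1],"rotation":[0,0,0]},{"hand":0,"xyz":[4,0,1],"rotation":[0,0,0]}]' >/dev/null
python3 rel.py;python3 -m pendant '[{"hand":0,"xyz":[3,0,2],"rotation":[0,0,0]},{"hand":0,"xyz":[3,0,2],"rotation":[0,0,0]},{"hand":0,"xyz":[3,0,3],"rotation":[0,0,0]},{"hand":0,"xyz":[2,0,3],"rotation":[0,0,0]},{"hand":0,"xyz":[0,0,0],"rotation":[0,0,0]}]' >/dev/null
python3 rel.py
```

```text
t 3.25 block xy [-81.3  21.3] z 82.0 rpy [3.140e+00 1.000e-03 1.393e+00] F along/across/z [-0.51  1.02] 0.03 w 0.01
t 3.75 block xy [-60.   22.8] z 78.7 rpy [3.142 0.    1.394] F along/across/z [0.37 0.43] 1.41 w 0.01
t 4.38 block xy [-49.   23.2] z 68.3 rpy [-3.141 -0.     1.394] F along/across/z [0.35 0.6 ] 0.07 w 0.01
```

```bash
python3 -m pendant '[{"hand":0,"xyz":[0,1,3],"rotation":[0,0,0]},{"hand":0,"xyz":[0,0,2],"rotation":[0,0,0]},{"hand":0,"xyz":[0,0,0],"rotation":[0,0,0]}]' >/dev/null
python3 rel.py;python3 -m pendant '[{"hand":0,"xyz":[0,0,1],"rotation":[0,0,0]},{"hand":0,"xyz":[0,0,0],"rotation":[0,0,0]}]' >/dev/null
python3 rel.py;python3 -m pendant '[{"hand":0,"xyz":[0,0,1],"rotation":[0,0,0]},{"hand":0,"xyz":[0,0,0],"rotation":[0,0,0]}]' >/dev/null
python3 rel.py
```

```text
t 4.75 block xy [-49.4  21.9] z 63.6 rpy [-3.142  0.     1.394] F along/across/z [-0.21  0.63] -0.31 w 0.01
t 5.0 block xy [-49.5  21.9] z 63.5 rpy [-3.142  0.     1.394] F along/across/z [1.29 2.68] 7.28 w 0.01
t 5.25 block xy [-49.5  21.8] z 63.3 rpy [-3.141  0.     1.394] F along/across/z [2.87 4.86] 14.59 w 0.01
```

Lid 1 is flat, with z about 63.3 under 14 N. I'll lift off and check it.

```bash
python3 -m pendant '[{"hand":0,"xyz":[0,0,-6],"rotation":[0,0,0]},{"hand":0,"xyz":[-2,0,-8],"rotation":[0,0,0]},{"hand":0,"xyz":[0,0,-6],"rotation":[0,0,0]},{"hand":0,"xyz":[0,0,0],"rotation":[0,0,0]}]' >/dev/null
python3 rel.py
python3 - <<'E'
from h import *
im,d=bot.grab_frame('scene');u,v=327,195
cv2.imwrite('pics/s2.png',cv2.resize(im[v-30:v+50,u-65:u+60],None,fx=6,fy=6,interpolation=cv2.INTER_CUBIC))
E
```

```text
t 5.75 block xy [-51.6  21.6] z 82.2 rpy [3.141 0.    1.394] F along/across/z [0.2  0.13] -0.36 w 0.0
```

View pics/s2.png

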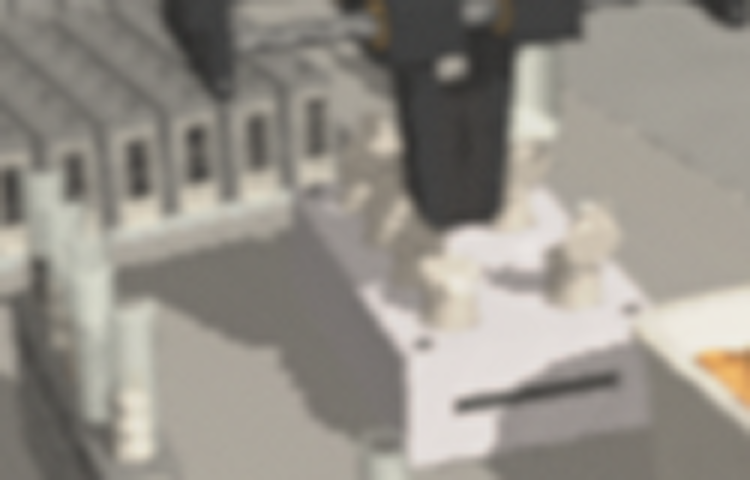

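Lid 1 lies flat on its tube (crop 448,270) and the block corner hasn't moved. On to lid 2.

```bash
python3 -m pendant '[{"hand":0,"xyz":[5,0,1],"rotation":[0,0,0]},{"hand":0,"xyz":[6,0,1],"rotation":[0,0,0]},{"hand":0,"xyz":[5,0,1],"rotation":[0,0,0]},{"hand":0,"xyz":[5,0,1],"rotation":[0,0,0]},{"hand":0,"xyz":[4,0,2],"rotation":[0,0,0]},{"hand":0,"xyz":[4,0,3],"rotation":[0,0,0]},{"hand":0,"xyz":[3,0,3],"rotation":[0,0,0]},{"hand":0,"xyz":[2,0,3],"rotation":[0,0,0]},{"hand":0,"xyz":[0,0,0],"rotation":[0,0,0]}]' >/dev/null
python3 rel.py;python3 -m pendant '[{"hand":0,"xyz":[0,0,2],"rotation":[0,0,0]},{"hand":0,"xyz":[0,0,1],"rotation":[0,0,0]},{"hand":0,"xyz":[0,0,1],"rotation":[0,0,0]},{"hand":0,"xyz":[0,0,0],"rotation":[0,0,0]}]' >/dev/null
python3 rel.py
```

```text
t 6.92 block xy [-17.1  22.1] z 66.3 rpy [-3.141 -0.     1.394] F along/across/z [0.2  0.83] -0.06 w 0.0
t 7.42 block xy [-17.5  21.9] z 63.4 rpy [-3.141  0.     1.394] F along/across/z [1.43 2.7 ] 6.69 w 0.0
```

```bash
python3 -m pendant '[{"hand":0,"xyz":[0,0,1],"rotation":[0,0,0]},{"hand":0,"xyz":[0,0,0],"rotation":[0,0,0]}]' >/dev/null
python3 rel.py; python3 -m pendant '[{"hand":0,"xyz":[0,0,-6],"rotation":[0,0,0]},{"hand":0,"xyz":[-2,0,-8],"rotation":[0,0,0]},{"hand":0,"xyz":[0,0,-6],"rotation":[0,0,0]},{"hand":0,"xyz":[0,0,0],"rotation":[0,0,0]}]' >/dev/null
python3 rel.py
python3 -m pendant '[{"hand":0,"xyz":[5,0,1],"rotation":[0,0,0]},{"hand":0,"xyz":[6,0,1],"rotation":[0,0,0]},{"hand":0,"xyz":[5,0,1],"rotation":[0,0,0]},{"hand":0,"xyz":[5,0,1],"rotation":[0,0,0]},{"hand":0,"xyz":[4,0,2],"rotation":[0,0,0]},{"hand":0,"xyz":[4,0,3],"rotation":[0,0,0]},{"hand":0,"xyz":[3,0,3],"rotation":[0,0,0]},{"hand":0,"xyz":[2,0,3],"rotation":[0,0,0]},{"hand":0,"xyz":[0,0,0],"rotation":[0,0,0]}]' >/dev/null
python3 rel.py;python3 -m pendant '[{"hand":0,"xyz":[0,0,2],"rotation":[0,0,0]},{"hand":0,"xyz":[0,0,1],"rotation":[0,0,0]},{"hand":0,"xyz":[0,0,1],"rotation":[0,0,0]},{"hand":0,"xyz":[0,0,0],"rotation":[0,0,0]}]' >/dev/null
python3 rel.py
```

```text
t 7.67 block xy [-17.5  21.8] z 63.3 rpy [-3.141  0.     1.394] F along/across/z [2.6  4.51] 16.43 w 0.0
t 8.18 block xy [-19.6  21.6] z 82.2 rpy [3.141 0.    1.394] F along/across/z [-0.31 -0.31] 0.6 w 0.0
t 9.3 block xy [14.9 22.1] z 66.3 rpy [-3.141 -0.     1.394] F along/across/z [-0.46  0.19] 0.05 w 0.01
t 9.8 block xy [14.5 21.9] z 63.5 rpy [-3.142  0.     1.394] F along/across/z [1.47 1.93] 8.14 w 0.0
```

```bash
python3 -m pendant '[{"hand":0,"xyz":[0,0,1],"rotation":[0,0,0]},{"hand":0,"xyz":[0,0,0],"rotation":[0,0,0]}]' >/dev/null
python3 rel.py; python3 -m pendant '[{"hand":0,"xyz":[0,0,-6],"rotation":[0,0,0]},{"hand":0,"xyz":[-2,0,-8],"rotation":[0,0,0]},{"hand":0,"xyz":[0,0,-6],"rotation":[0,0,0]},{"hand":0,"xyz":[0,0,0],"rotation":[0,0,0]}]' >/dev/null
python3 rel.py
python3 -m pendant '[{"hand":0,"xyz":[5,0,1],"rotation":[0,0,0]},{"hand":0,"xyz":[6,0,1],"rotation":[0,0,0]},{"hand":0,"xyz":[5,0,1],"rotation":[0,0,0]},{"hand":0,"xyz":[5,0,1],"rotation":[0,0,0]},{"hand":0,"xyz":[4,0,2],"rotation":[0,0,0]},{"hand":0,"xyz":[4,0,3],"rotation":[0,0,0]},{"hand":0,"xyz":[3,0,3],"rotation":[0,0,0]},{"hand":0,"xyz":[2,0,3],"rotation":[0,0,0]},{"hand":0,"xyz":[0,0,0],"rotation":[0,0,0]}]' >/dev/null
python3 rel.py;python3 -m pendant '[{"hand":0,"xyz":[0,0,2],"rotation":[0,0,0]},{"hand":0,"xyz":[0,0,1],"rotation":[0,0,0]},{"hand":0,"xyz":[0,0,1],"rotation":[0,0,0]},{"hand":0,"xyz":[0,0,1],"rotation":[0,0,0]},{"hand":0,"xyz":[0,0,0],"rotation":[0,0,0]}]' >/dev/null
python3 rel.py
```

```text
t 10.05 block xy [14.5 21.8] z 63.3 rpy [-3.141e+00  1.000e-03  1.394e+00] F along/across/z [2.3  4.79] 15.89 w 0.01
t 10.55 block xy [12.4 21.5] z 82.2 rpy [3.141 0.    1.394] F along/across/z [-0.08  0.96] -0.12 w 0.0
t 11.68 block xy [46.9 22.1] z 66.4 rpy [-3.141 -0.     1.394] F along/across/z [ 0.24 -0.27] -0.09 w 0.01
t 12.3 block xy [46.6 21.8] z 63.3 rpy [-3.141e+00  1.000e-03  1.394e+00] F along/across/z [1.7  6.07] 16.96 w 0.01
```

```bash
python3 -m pendant '[{"hand":0,"xyz":[0,0,-8],"rotation":[0,0,0]},{"hand":0,"xyz":[0,0,-50],"rotation":[0,0,0]},{"hand":0,"xyz":[0,0,-60],"rotation":[0,0,0]},{"hand":0,"xyz":[-20,0,-60],"rotation":[0,0,0]},{"hand":0,"xyz":[-60,0,0],"rotation":[0,0,0]},{"hand":0,"xyz":[-60,0,0],"rotation":[0,0,0]},{"hand":0,"xyz":[-60,0,0],"rotation":[0,0,0]},{"hand":0,"xyz":[-60,0,0],"rotation":[0,0,0]},{"hand":0,"xyz":[0,0,0],"rotation":[0,0,0]}]' >/dev/null
python3 rel.py
python3 - <<'E'
from rel import *
im,d=bot.grab_frame('top');W=world('top',d)
for q in('block','caps','dropper','rack_open'):
    for r in bot.cut_out('top',q)[:1]:
        m=r['mask']&(d>0);t=m&(abs(W[...,2]-.044)<.008) if q=='block' else m
        print(q,W[m].mean(0).round(3),cv2.minAreaRect((W[t][:,:2]*1000).astype(np.float32)))
a=im[140:220,260:370].copy()
im,d=bot.grab_frame('scene');W=world('scene',d);x=(W[...,:2]-C)@B.T*1000;z=W[...,2]*1000
for k in(-48,-16,16,48):
    for y in(22,-22):
        q=(abs(x[...,1]-y)<6)&(abs(x[...,0]-k)<8)&(z>50);print(k,y,q.sum(),z[q].max().round(1) if q.any() else '',np.median(z[q]).round(1) if q.any() else '')
cv2.imwrite('pics/f.png',np.vstack([cv2.resize(a,(412,300),interpolation=cv2.INTER_CUBIC),cv2.resize(im[165:245,262:372],(412,300),interpolation=cv2.INTER_CUBIC)]))
E
```

```text
t 13.43 block xy [-219.1   25.2] z 237.8 rpy [-3.139e+00  3.000e-03  1.386e+00] F along/across/z [0.97 0.73] -0.18 w 0.0
block [ 0.482 -0.376  0.047] ((482.2528381347656, -376.0472717285156), (144.19873046875, 88.20660400390625), 79.88330078125)
caps [ 0.529 -0.573  0.06 ] ((520.5486450195312, -571.599609375), (155.3206787109375, 138.59957885742188), 83.76570129394531)
dropper [ 0.598 -0.211  0.061] ((608.6273193359375, -199.88563537597656), (56.293704986572266, 46.77080535888672), 46.15602493286133)
rack_open [ 0.328 -0.42   0.06 ] ((326.56976318359375, -417.5081787109375), (131.35813903808594, 23.317502975463867), 82.33728790283203)
-48 22 33 64.3 62.7
-48 -22 11 60.4 52.3
-16 22 25 64.0 63.0
-16 -22 0  
16 22 25 63.9 62.8
16 -22 12 58.9 53.2
48 22 19 63.7 62.9
48 -22 0
```

View pics/f.png

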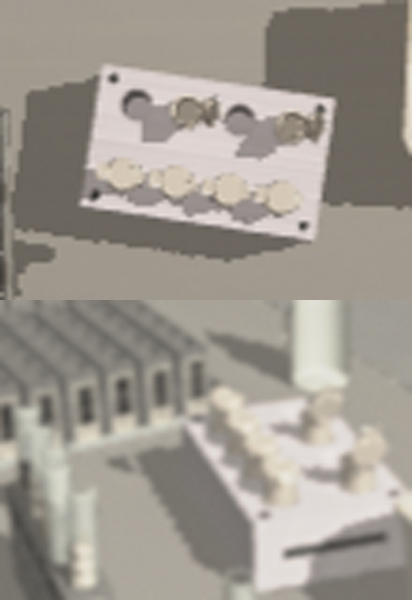

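All four lids of the full row are shut, at (123,172), (175,182), (230,188) and (282,197) in the picture, with tops at about 63 mm. Both lids of the row of two, at (190,110) and (293,127), are open. The block and the objects around it haven't moved.

```bash
python3 -c "
from workcell import bot
print(bot.close_job())"
```

```text
the job is handed in; nothing more can be done
None
```

The four lids of the full row were folded and pressed flat in order from tube 1 (about 63 mm high), both lids of the row of two are still open, the block and its neighbours did not move, and the job was handed in at about 14 s.

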